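# Slide the crumb tray back into the toaster

### The arm

A 6-joint arm with a two-finger parallel gripper is mounted at the origin on the work surface. World frame = base frame: x ahead of the robot, y to its left, z up, the work surface at z = 0. Lengths are in m, angles in rad, forces in N, time in s.
With the tool pointing down it reaches from about 0.375 to 0.925 m from the base axis. Payload 5.7 kg.
Tool frame: the origin (TCP) lies at the very end of the fingers, on their centre line; the grasp point (between the pads) lies env.hold_point_z behind it (env.hold_point_z is the distance from the TCP to the grasp point, in m); z points along the fingers, y is the direction in which the jaws open and shut (so a half turn about z gives the same grasp; the last joint's range is limited). The gripper opens to 85 mm and grips with 20 to 120 N. Pads are 22 mm wide; open, the fingers measure 114 mm over their backs; the gripper's body (76 mm by 85 mm) begins 54 mm behind the grasp point. The pads swing forward as they close: fully open they stand 13 mm farther back than shut.
Start: joints at [1.08, 0.359, 1.51, -0, 1.272, -0.115], TCP at [0.22, 0.558, 0.231] pointing down, gripper open.
Joint ranges: [-2.97, 2.97], [-1.01, 2.36], [0.21, 2.38], [-0.96, 4.11], [0.2, 2.71], [-2.98, 2.98]. Speed limits (rad/s): [2.39, 2.39, 3.14, 3.14, 3.14, 3.14].

### API

Orientations are given as [roll, pitch, yaw] about the fixed x, y, z axes, in that order (R = Rz(yaw) Ry(pitch) Rx(roll)).
In Python, from cell import readout, imaging, close_job, env gives the robot as it stands.
- The arm moves only by the tool arm_command, never from a script. Its argument "increments" is a list of rows, each a list of 2 entries, a list of its own where there are three numbers: the shift along the world's x, y, z in mm, then the turn about the world's z in rad. A call has 1 to 20 rows; each row shifts and turns the commanded pose from where the row before left it; what a row does not reach is not made up. A row lasts 1/10 s, in which the tool goes at most 50 mm and 8.59 degrees, less where a joint would pass 70% of its speed; a pose out of reach is approached as far as the arm can. A call is refused whole if a number of a shift passes 50 or a number of a turn 0.15, either way. A call with a gripper value outside its range is refused whole. "grip" is the closure, from 0 (fully open) to 1 (shut), set as the call begins (left out, the last holds). The fingers move at their own pace and stop on an object; "grip_force" is the grip in N (left out, the last holds). Time passes only in rows, so rows that do not move let the fingers close. It gives the time, the measured TCP pose, the force and the opening at its end, in the units of the state.
- readout.get_state(): the state, without advancing time (a new reading comes with each control period).
- imaging.camera(name): name is "scene" or "side" or "wrist"; returns a dict with "frame" (480x640x3 uint8, red, green, blue), "vfov" (degrees; the focal length in pixels is half the picture's height over the tangent of half this angle, whatever the lens; pixels are square), "cx", "cy" (the principal point, pixels), "eye" and "attitude" of the camera in the world; the wrist camera has in their place "hand_eye" (4x4, takes a point from camera to tool coordinates, whose origin is the TCP and whose axes are the flange's). Camera axes: x right, y up, looking along -z (the intrinsics and any distortion apply to the point x, -y, -z); pixel columns grow to the right and rows downward; lengths in m; the calibration is good to about 2 mm. The wrist camera is an equidistant fisheye: a pixel r from the principal point sees the ray r / f radians off the axis. A picture is of the moment at which its call begins: read the wrist's pose just before it. There is no depth.
- close_job(): hands the job in, once; it reports no verdict.
Trained networks look in the newest picture that a camera, given by its name, has taken for a name from the list of things; names that differ only in an ending like _2 or _b are one class to them, and where a whole thing is asked for, a point or a joint stands for the part that bears it (a point fixed in the world has none). Each returns a list of dicts, best first, with "conf" (0 to 1); they miss things now and then, are a little off and sometimes report something else, mostly with a low value. They report only what shows in the picture. A call takes as long as a camera call.
- imaging.recognise(camera, target): "centre" ([column, row] in pixels, amid what is visible of it).
The state is a dict: "t": time; "q": joint angles; "qvel": joint speeds; "effort": joint torques, N m; "ee_pos": TCP position; "tcp_rot": TCP orientation; "force": force on the tool from outside, world axes, zero at the start; "moment": the same for the moment, N m; "finger_gap": finger opening in m.
Only numpy, scipy, OpenCV 4.12 (cv2) and the standard library are available. Lean on these libraries where they do the work, as an engineer would, in place of code of your own. Each camera call takes 0.05 s, during which the arm holds its last target.

### The job

The toaster's crumb tray has been emptied: slide it back into its bay at the foot of the toaster until its front plate closes flush against the end of the toaster all round, then let go of it. The rails inside cannot be seen, so feel for their side walls and line the tray up with them; never force it, as the toaster must not be shoved, and leave the crockery and other things on the counter undisturbed.

Things in the scene. Friction and masses are not known exactly. Their poses are not given: they have to be found in the camera images.
- toaster: Two-slice toaster, steel flanks and black ends, 300 long (its x) x 180 wide (y) x 195 high, on the counter (all sizes here in mm). Origin: centre of its footprint at counter height, z up. The crumb-tray bay opens at the foot of its -x end, the end without lever and dial; the tray goes in along the toaster's +x. It counts as shoved if pressed with more than 40 N.
- bay_mouth (a point): Middle of the bay's mouth, in the plane of the toaster's -x end face, 14 mm above the counter (height of the bay's floor); same axes as the toaster, x points into the bay. The mouth is a recess 140 wide, centred here, from 10 to 40 above the counter; 40 is the ceiling all the way in.
- bay_inside (a point): Point 15 mm behind the mouth, same axes: here begins (after a short up-ramp) the hidden steel chassis in which the tray runs: a floor 14 above the counter and two upright side rails, parallel to x, 113 apart inside, 245 deep. It hangs loosely in the shell: the rails' centre line lies anywhere within 10 either side of this point in y, fixed during a run and unseen: feel for it.
- tray_grip (a point): Centre of the crumb tray's black pull, 17 mm above the tray's underside. The pull is a block 42 long (x) x 28 wide (y) x 24 high; pinch it across its width. Axes: x points from the pull to the tray's nose (the way it goes in), z up. The nose is 210 ahead of this point. At the start the tray lies flat on the counter.
- tray_plate (a point): Middle of the back face of the tray's black front plate, at the height of the tray's underside, 25 mm ahead of the pull's centre; same axes. Plate 162 wide x 30 high x 4 thick; when home its back lies on the toaster's end face. Ahead of it: aluminium pan 185 long, 110 wide, 18 high; its nose is a tongue 84 wide and 24 long, behind it steep shoulders widen to 110 within 6. Tray about 140 to 220 g.
- jam_jar: Jam jar with a red lid, 68 mm across, 95 high; origin at the centre of its underside. Leave alone.
- mug: Blue mug, 84 mm across plus handle, 90 high; origin at the centre of its underside. Leave alone.
- butter_dish: Covered butter dish, 190 mm (its x) x 115 x 73 high; origin at the centre of its underside. Leave alone.
- sugar_pot: White lidded sugar pot, 80 mm across, 86 high; origin at the centre of its underside. Leave alone.
- crumb_brush: Small wooden crumb brush, about 215 mm long (its x) x 55 wide x 22 high, lying on the counter; origin at counter height under the handle's front part. Leave alone.

How it is judged:
At the end, for the whole second after the job is handed in: The tray is home in its bay: the back of its front plate within 3 mm of the toaster's end face, within 15 mm of the toaster's centre line, in line with it within 1.4 degrees, level within 3 degrees and resting on the bay floor (its underside 10 to 18 mm above the counter) (x of tray_plate in the frame of toaster between -0.153 and -0.146 m and y of tray_plate in the frame of toaster between -0.015 and 0.015 m and z of tray_plate in the frame of toaster between 0.01 and 0.018 m and angle between the x axis of tray_plate and the x axis of toaster, either way round below 0.025 rad and angle between tray_plate's own z axis and vertical below 0.05 rad); the robot touches nothing.
It fails at once if the toaster is shoved: the tray is pressed against it, or rammed into its bay, with more than 40 N (contact force between tray and toaster above 40 N).
It fails at once if the robot presses on the toaster itself with more than 25 N (contact force between any of the arm, the fingers and toaster above 25 N).
It fails at once if a bystander on the counter is pushed more than 20 mm or knocked over (distance of any of jam_jar, mug, butter_dish, sugar_pot, crumb_brush from where it was at the start of the episode above 0.02 m or angle between any of jam_jar, mug, butter_dish, sugar_pot, crumb_brush's own z axis and vertical above 0.4 rad).
It also fails if it takes over 48 s, if anything falls off the work surface, if the arm or the gripper's body presses on something with over 40 N, if the wrist force passes 120 N, or if a joint passes its speed limit or range.

## Working session

There is one attempt and no reset: what is moved stays moved. The work goes in short steps, Python scripts to look and compute and a tool call to move; the robot and the scene stay as the last step left them, time stands still between calls to the robot, and variables do not carry over. Pictures are saved under pics/ and viewed, and the job is handed in when it is done.

Besides the shell and the picture viewer there is one more tool, called after "Call:" as name(argument=value, ...), one argument or row to a line, values as JSON. arm_command: Moves the arm, as the interface text tells. Its arguments: {"type":"object","properties":{"increments":{"type":"array"},"grip":{"type":"number"},"grip_force":{"type":"number"}},"required":["increments"]}

```bash
ls; mkdir -p pics
cat > h.py <<'E'
import numpy as np, cv2
from cell import readout, imaging, env
from scipy.spatial.transform import Rotation as R
E
python3 - <<'E'
from h import *
s=readout.get_state(); print({k:np.round(v,4).tolist() for k,v in s.items()}); print(env.hold_point_z)
for n in ["scene","side","wrist"]:
    c=imaging.camera(n); cv2.imwrite(f"pics/{n}0.png",c["frame"][:,:,::-1])
    print(n,{k:(np.round(v,4).tolist() if not isinstance(v,str) else v) for k,v in c.items() if k!="frame"})
    for t in ["toaster","tray_grip","tray_plate","bay_mouth","jam_jar","mug","butter_dish","sugar_pot","crumb_brush"]:
        print(t,[(np.round(d["centre"]).tolist(),round(d["conf"],2)) for d in imaging.recognise(n,t)[:2]])
print(readout.get_state()["t"])
E
```

```text
pics
{'t': 0.0, 'q': [1.0799, 0.3595, 1.5115, -0.0, 1.2725, -0.1151], 'qvel': [0.0006, -0.0002, -0.0012, -0.0001, -0.0001, 0.0007], 'effort': [0.0003, -52.7614, -27.8624, -0.0001, 0.013, -0.0], 'ee_pos': [0.2199, 0.5575, 0.2304], 'tcp_rot': [-3.1397, -0.0002, 2.7658], 'force': [-0.4168, 0.5934, -0.0807], 'moment': [-0.0384, 0.0296, 0.0407], 'finger_gap': 0.0852}
0.0187
scene {'vfov': 52.1269, 'cx': 319.6712, 'cy': 238.2761, 'eye': [1.3429, -0.1292, 0.9436], 'attitude': [0.7393, 0.01, 1.3806]}
toaster [([443.0, 199.0], 0.68)]
tray_grip [([249.0, 242.0], 0.62)]
tray_plate [([248.0, 243.0], 0.85)]
bay_mouth [([443.0, 197.0], 0.6)]
jam_jar [([400.0, 306.0], 0.7), ([421.0, 146.0], 0.55)]
mug [([250.0, 329.0], 0.85)]
butter_dish [([338.0, 336.0], 0.56)]
sugar_pot [([341.0, 338.0], 0.67), ([400.0, 304.0], 0.59)]
crumb_brush [([207.0, 203.0], 0.87)]
side {'vfov': 46.0435, 'cx': 314.918, 'cy': 240.1917, 'eye': [0.3248, -0.7917, 0.7169], 'attitude': [0.9033, -0.0069, -0.2614]}
toaster [([264.0, 150.0], 0.8)]
tray_grip [([306.0, 336.0], 0.76), ([434.0, 243.0], 0.23)]
tray_plate [([306.0, 335.0], 0.84), ([218.0, 407.0], 0.38)]
bay_mouth [([265.0, 149.0], 0.7)]
jam_jar [([166.0, 172.0], 0.95)]
mug [([472.0, 298.0], 0.89), ([264.0, 148.0], 0.69)]
butter_dish [([431.0, 241.0], 0.75)]
sugar_pot [([398.0, 198.0], 0.8)]
crumb_brush []
wrist {'vfov': 65.7065, 'cx': 323.5141, 'cy': 241.8648, 'hand_eye': [[-0.0002, 0.9604, 0.2787, 0.0706], [1.0, 0.0003, -0.0003, 0.0012], [-0.0004, 0.2787, -0.9604, -0.1427], [0.0, 0.0, 0.0, 1.0]]}
toaster []
tray_grip [([8.0, 448.0], 0.58)]
tray_plate [([150.0, 444.0], 0.51), ([6.0, 449.0], 0.45)]
bay_mouth [([147.0, 440.0], 0.87)]
jam_jar [([163.0, 323.0], 0.7)]
mug []
butter_dish []
sugar_pot []
crumb_brush []
1.5
```

View pics/scene0.png

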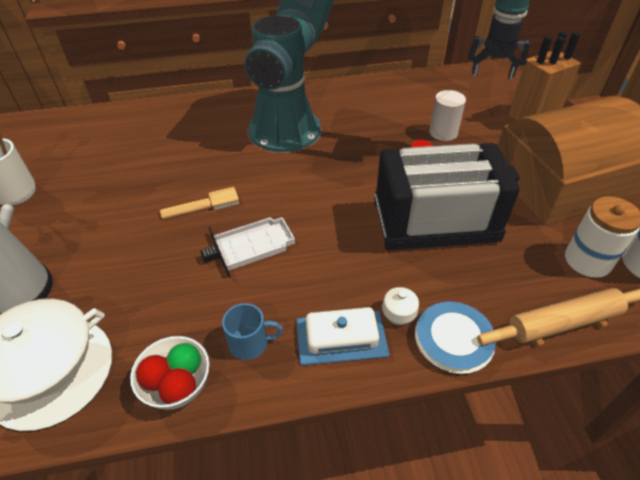

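View pics/side0.png

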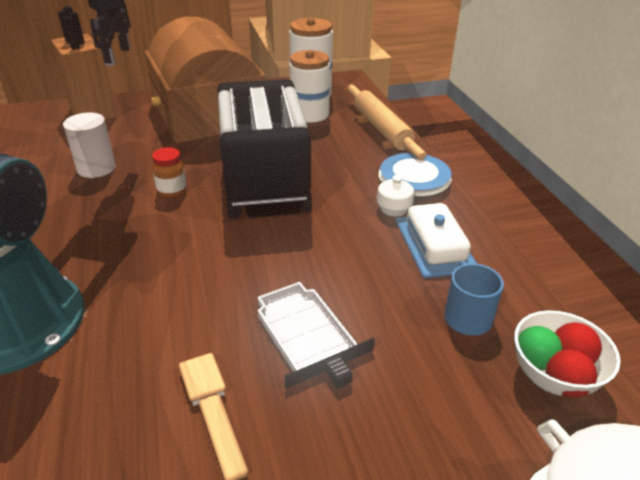

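View pics/wrist0.png

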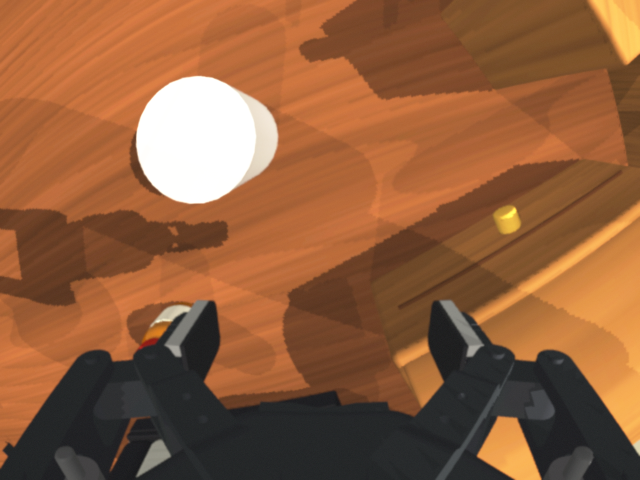

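The scene view shows the toaster at (445,195) with its bay end to the left. The tray is at (250,243), pull to the left and nose to the right. In the side view the bay's chrome lip is at (270,202), the tray plate runs (288,380)–(373,345) and the pull is at (340,370). I'll zoom in to get corner pixels.

Run:
```python
import cv2
a=cv2.imread("pics/side0.png"); b=cv2.imread("pics/scene0.png")
cv2.imwrite("pics/z1.png",cv2.resize(a[275:395,245:385],None,fx=5,fy=5,interpolation=cv2.INTER_CUBIC))
cv2.imwrite("pics/z2.png",cv2.resize(a[75:225,205:325],None,fx=4,fy=4,interpolation=cv2.INTER_CUBIC))
cv2.imwrite("pics/z3.png",cv2.resize(b[205:285,190:305],None,fx=6,fy=6,interpolation=cv2.INTER_CUBIC))
cv2.imwrite("pics/z4.png",cv2.resize(b[135:255,365:525],None,fx=5,fy=5,interpolation=cv2.INTER_CUBIC))
```

```text
(no output)
```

View pics/z1.png

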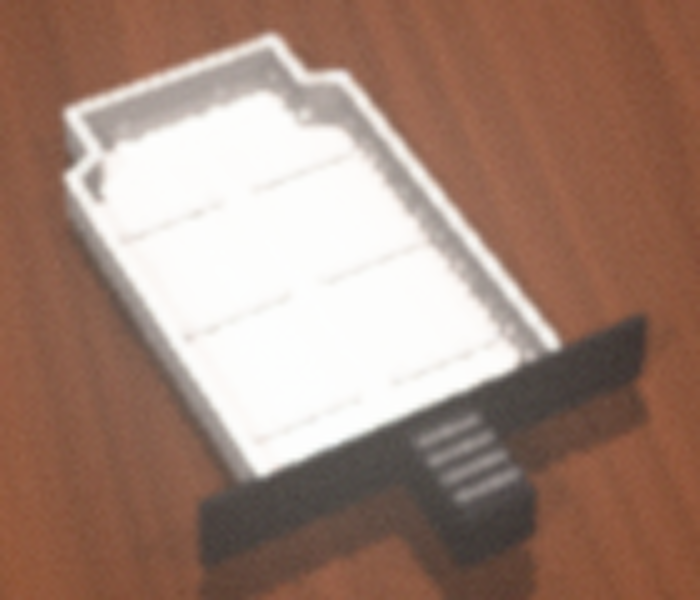

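View pics/z2.png

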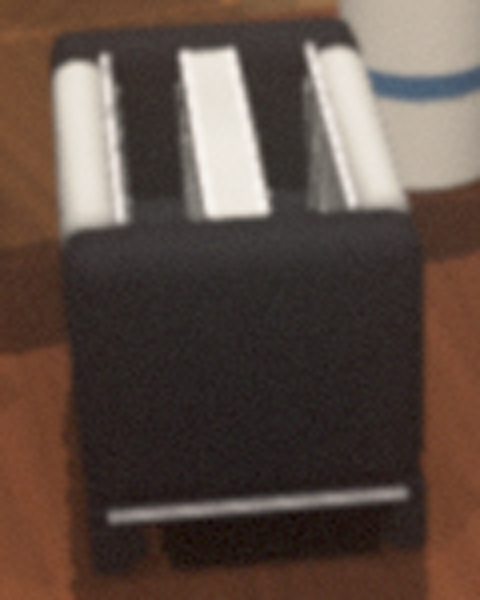

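View pics/z3.png

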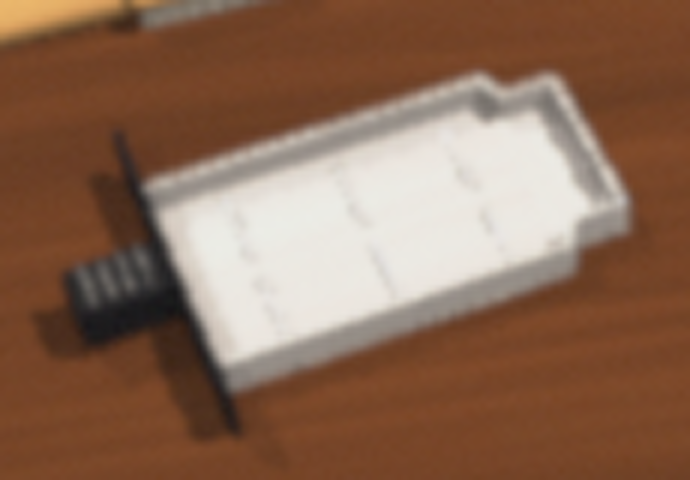

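View pics/z4.png

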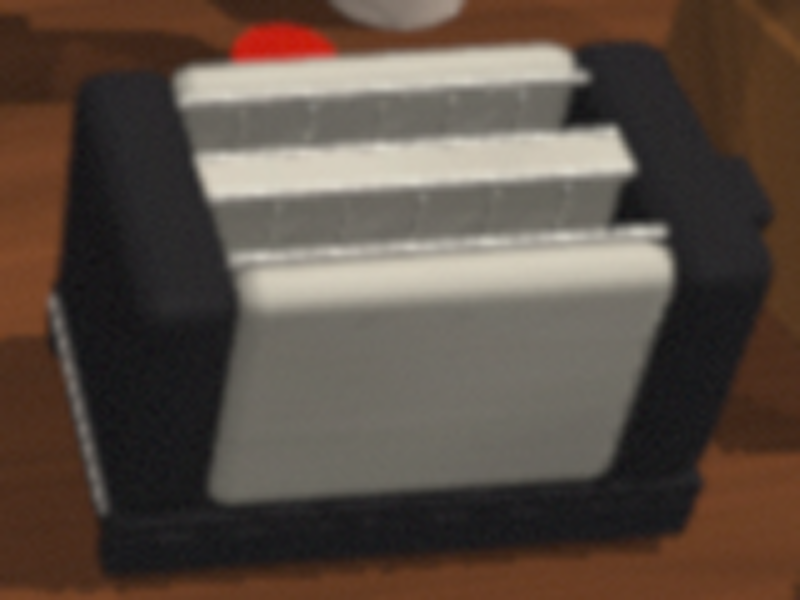

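```bash
cat >> h.py <<'E'
CAM={"scene":dict(vfov=52.1269,cx=319.6712,cy=238.2761,eye=[1.3429,-0.1292,0.9436],att=[0.7393,0.01,1.3806]),
"side":dict(vfov=46.0435,cx=314.918,cy=240.1917,eye=[0.3248,-0.7917,0.7169],att=[0.9033,-0.0069,-0.2614])}
def proj(n,P):
    c=CAM[n]; f=240/np.tan(np.radians(c["vfov"]/2)); p=(np.atleast_2d(P)-c["eye"])@R.from_euler("xyz",c["att"]).as_matrix()
    return np.c_[c["cx"]+f*p[:,0]/-p[:,2], c["cy"]-f*p[:,1]/-p[:,2]]
def unproj(n,uv,z):
    c=CAM[n]; f=240/np.tan(np.radians(c["vfov"]/2))
    d=R.from_euler("xyz",c["att"]).as_matrix()@np.array([(uv[0]-c["cx"])/f,-(uv[1]-c["cy"])/f,-1]); e=np.array(c["eye"])
    return e+d*(z-e[2])/d[2]
def world(p,P):
    P=np.atleast_2d(P).astype(float); c,s=np.cos(p[2]),np.sin(p[2])
    return np.c_[p[0]+c*P[:,0]-s*P[:,1],p[1]+s*P[:,0]+c*P[:,1],P[:,2]]
E
cat > fit.py <<'E'
from h import *
from scipy.optimize import least_squares
def fit(obs,p0,verbose=1):
    f=lambda p: np.concatenate([(proj(n,world(p,np.array(P)/1000))-uv).ravel() for n,uv,P in obs])
    r=least_squares(f,p0,loss="soft_l1"); 
    print(np.round(r.x,4)); print(np.round(r.fun.reshape(-1,2) if 0 else f(r.x).reshape(-1,2),1).tolist()); return r.x
z1=lambda u,v:np.array([245+u/5,275+v/5]); z2=lambda u,v:np.array([205+u/4,75+v/4])
z3=lambda u,v:np.array([190+u/6,205+v/6]); z4=lambda u,v:np.array([365+u/5,135+v/5])
tray=[("side",z1(203,507),[-4,81,30]),("side",z1(203,567),[-4,81,0]),("side",z1(645,318),[-4,-81,30]),("side",z1(643,380),[-4,-81,0]),
("side",z1(68,108),[185,42,18]),("side",z1(275,37),[185,-42,18]),("side",z1(345,72),[155,-55,18]),("side",z1(68,178),[155,55,18]),
("scene",z3(118,133),[-2,81,30]),("scene",z3(238,430),[-2,-81,0]),("scene",z3(555,75),[185,42,18]),("scene",z3(628,200),[185,-42,18]),("scene",z3(628,235),[185,-42,0]),("scene",z3(480,73),[155,55,18]),("scene",z3(577,262),[155,-55,18])]
p=fit(tray,[0.5,0,1.5]); print("grip",world(p,[-.025,0,.017]))
toa=[("side",z2(95,572),[-150,90,0]),("side",z2(425,545),[-150,-90,0]),("scene",z4(103,570),[-150,-90,0]),("scene",z4(683,540),[150,-90,0])]
q=fit(toa,[0.5,0.4,1.5])
for n,f,ps in [("side",z2,[(108,518),(408,492)]),("scene",z4,[(55,297),(103,510)])]:
    for h in (.04,.045): print(n,h,[np.round(unproj(n,f(*u),h)[:2],4).tolist() for u in ps])
for n,uv in [("scene",(250,329)),("side",(472,298)),("scene",(338,336)),("side",(166,172)),("scene",(207,203))]: print(n,np.round(unproj(n,uv,.04),3))
E
python3 fit.py
```

```text
[ 0.5034 -0.2353  1.8049]
[[-0.8, -0.7], [-0.3, -0.3], [1.1, -1.1], [0.2, -1.1], [-0.6, -0.8], [0.1, -1.6], [0.1, -1.0], [-0.4, -1.7], [-1.8, -0.8], [-1.5, 2.0], [-1.4, 0.2], [-1.6, 0.6], [-1.2, -0.5], [-1.2, 0.8], [-2.1, -2.5]]
grip [[ 0.50916828 -0.2596433   0.017     ]]
[0.5039 0.3378 1.4876]
[[-0.7, 3.1], [-0.3, 1.7], [1.3, 4.5], [0.5, 0.3]]
side 0.04 [[0.4139, 0.1973], [0.5725, 0.1818]]
side 0.045 [[0.4132, 0.19], [0.5707, 0.1746]]
scene 0.04 [[0.4044, 0.1977], [0.5604, 0.1797]]
scene 0.045 [[0.4096, 0.1959], [0.5648, 0.178]]
scene [ 0.76  -0.178  0.04 ]
side [ 0.771 -0.186  0.04 ]
scene [0.814 0.003 0.04 ]
side [0.288 0.364 0.04 ]
scene [ 0.347 -0.254  0.04 ]
```

Call:
arm_command(
  increments=[
    [[0,0,40],-0.06],
    [[10,-20,30],-0.06],
    [[15,-30,0],-0.07],
    [[15,-30,0],-0.07],
    [[15,-30,0],-0.07],
    [[15,-30,0],-0.07],
    [[15,-30,0],-0.07],
    [[15,-30,0],-0.07],
    [[15,-30,0],-0.07],
    [[15,-30,0],-0.07],
    [[15,-30,0],-0.07],
    [[15,-30,0],-0.07],
    [[15,-30,0],-0.07],
    [[15,-30,0],-0.07],
    [[15,-30,0],-0.07],
    [[15,-30,0],-0.07],
    [[15,-30,0],-0.07],
    [[15,-30,0],-0.07],
    [[15,-30,0],-0.06],
    [[5,-8,0],0],
  ],
  grip=0,
)

```text
t: 3.5
ee_pos: [0.4916, 0.0174, 0.3014]
tcp_rot: [3.141, 0.001, 1.462]
force: [-0.1, 1.1, 0.3]
finger_gap: 0.0853
```

Run:
```python
from h import *
import json
s=readout.get_state(); print(s["t"],s["ee_pos"],s["tcp_rot"],np.round(s["qvel"],3))
c=imaging.camera("wrist"); cv2.imwrite("pics/w1.png",c["frame"][:,:,::-1])
json.dump(dict(p=list(s["ee_pos"]),r=list(s["tcp_rot"])),open("w1.json","w"))
```

```text
3.5 [0.49164159 0.017416   0.30137387] [3.14052058e+00 1.02151381e-03 1.46204055e+00] [-0.114  0.059 -0.065  0.034  0.033 -0.17 ]
```

View pics/w1.png

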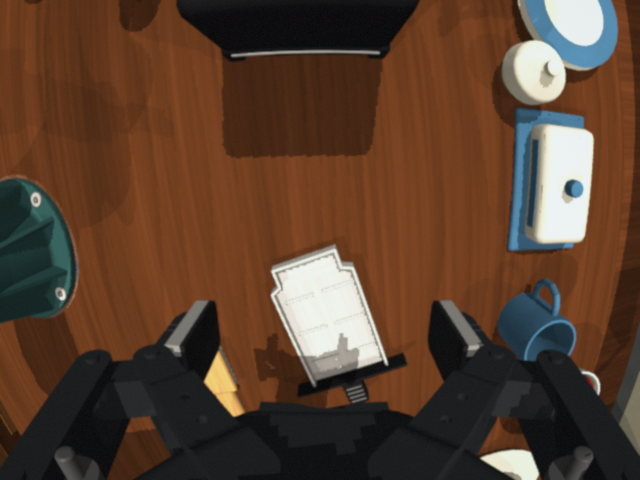

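The wrist view shows the toaster's chrome strip at (231,55)–(382,52), and the whole tray with its plate at (303,390)–(406,360). I'll refine both from zooms.

Run:
```python
from h import *
a=cv2.imread("pics/w1.png")
cv2.imwrite("pics/z5.png",cv2.resize(a[20:80,215:405],None,fx=4,fy=4,interpolation=cv2.INTER_CUBIC))
cv2.imwrite("pics/z6.png",cv2.resize(a[235:415,260:420],None,fx=3.3,fy=3.3,interpolation=cv2.INTER_CUBIC))
```

```text
(no output)
```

View pics/z5.png

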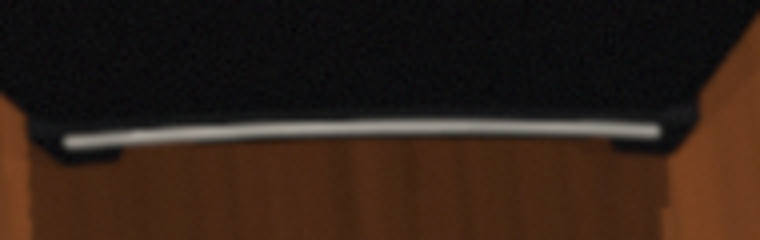

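View pics/z6.png

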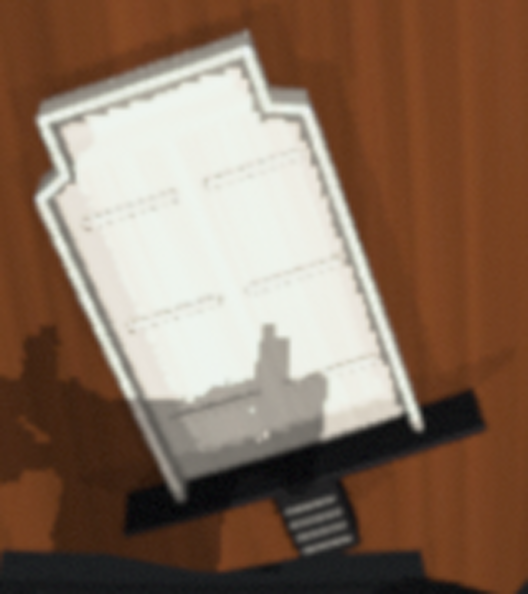

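```bash
cat >> h.py <<'E'
HE=np.array([[-0.0002,0.9604,0.2787,0.0706],[1,0.0003,-0.0003,0.0012],[-0.0004,0.2787,-0.9604,-0.1427],[0,0,0,1]])
FW=240/np.tan(np.radians(65.7065/2)); WC=(323.5141,241.8648)
def wproj(pose,P):
    T=np.eye(4);T[:3,:3]=R.from_euler("xyz",pose["r"]).as_matrix();T[:3,3]=pose["p"]; C=np.linalg.inv(T@HE)
    p=np.atleast_2d(P)@C[:3,:3].T+C[:3,3]; x,y,z=p[:,0],-p[:,1],-p[:,2]; r=np.hypot(x,y); th=np.arctan2(r,z)
    return np.c_[WC[0]+FW*th*x/r,WC[1]+FW*th*y/r]
def wunproj(pose,uv,z):
    T=np.eye(4);T[:3,:3]=R.from_euler("xyz",pose["r"]).as_matrix();T[:3,3]=pose["p"]; C=T@HE
    d=np.array(uv)-WC; r=np.hypot(*d); th=r/FW; v=C[:3,:3]@np.array([np.sin(th)*d[0]/r,-np.sin(th)*d[1]/r,-np.cos(th)])
    return C[:3,3]+v*(z-C[2,3])/v[2]
E
python3 - <<'E'
from h import *; import json
from scipy.optimize import least_squares
po=json.load(open("w1.json"))
a=lambda u,v:(215+u/4-.4,20+v/4-.4); b=lambda u,v:(260+u/3.3-.35,235+v/3.3-.35)
for h in (.035,.04,.044,.048):
    l,r=[wunproj(po,a(*u),h)[:2] for u in((63,142),(660,131))]; d=r-l
    print("strip",h,np.round([*l,*r,np.hypot(*d)],4),"yaw",np.pi/2+np.arctan2(d[1],d[0]), (l+r)/2)
for h in (0,.01):
  print("feet",h,[np.round(wunproj(po,a(*u),h)[:2],4) for u in((65,163),(120,158),(612,152),(675,153))])
ob=[((38,120),[185,42,18]),((250,48),[185,-42,18]),((305,95),[155,-55,18]),((38,200),[155,55,18]),((180,497),[0,55,18]),((418,430),[0,-55,18]),((45,103),[185,42,0]),((248,33),[185,-42,0])]
f=lambda p:np.concatenate([(wproj(po,world(p,np.array(P)/1000))-b(*u)).ravel() for u,P in ob])
r=least_squares(f,[.5,-.23,1.8],loss="soft_l1");print(r.x,np.round(f(r.x).reshape(-1,2),1).tolist()); print(world(r.x,[-.025,0,.017]),world(r.x,[-.035,0,.017]))
E
```

```text
strip 0.035 [0.4092 0.1936 0.5721 0.1762 0.1638] yaw 1.464467265880742 [0.49065015 0.18491215]
strip 0.04 [0.4103 0.1923 0.5712 0.1751 0.1618] yaw 1.464467265880742 [0.49076886 0.18372289]
strip 0.044 [0.4112 0.1913 0.5705 0.1743 0.1602] yaw 1.4644672658807425 [0.49086384 0.18277149]
strip 0.048 [0.4121 0.1902 0.5698 0.1734 0.1586] yaw 1.464467265880742 [0.49095881 0.18182008]
feet 0 [array([0.4014, 0.1959]), array([0.4182, 0.1943]), array([0.5632, 0.1781]), array([0.5819, 0.1766])]
feet 0.01 [array([0.4036, 0.1934]), array([0.4201, 0.1919]), array([0.5617, 0.1761]), array([0.5801, 0.1746])]
[ 0.50355565 -0.23553729  1.80942885] [[-0.2, -0.2], [-0.1, -0.5], [1.4, 3.8], [-0.5, -0.3], [-0.5, 1.4], [1.4, -0.4], [-0.5, 0.0], [0.1, -0.2]]
[[ 0.509465   -0.25982884  0.017     ]] [[ 0.51182874 -0.26954547  0.017     ]]
```

Call:
arm_command(
  increments=[
    [[2,-29,-10],0.034],
    [[2,-29,-15],0.034],
    [[2,-29,-15],0.034],
    [[2,-29,-15],0.035],
    [[2,-29,-20],0.035],
    [[2,-29,-20],0.035],
    [[2,-29,-20],0.035],
    [[2,-29,-20],0.035],
    [[2,-29,-20],0.034],
    [[2,-26,-20],0.034],
    [[0,0,-20],0],
    [[0,0,-20],0],
    [[0,0,-20],0],
    [[0,0,-10],0],
    [[0,0,0],0],
  ],
)

```text
t: 5.05
ee_pos: [0.5094, -0.2653, 0.0551]
tcp_rot: [-3.14, -0.003, 1.812]
force: [-0.5, 0.0, -0.1]
finger_gap: 0.0851
```

```bash
cat > look.py <<'E'
from h import *; import json,sys
n=sys.argv[1]; s=readout.get_state(); print(s["t"],np.round(s["ee_pos"],4),np.round(s["tcp_rot"],4),np.round(s["force"],1),np.round(s["moment"],2),s["finger_gap"])
json.dump(dict(p=list(s["ee_pos"]),r=list(s["tcp_rot"])),open(n+".json","w"))
for cam in sys.argv[2:]: cv2.imwrite(f"pics/{n}_{cam}.png",imaging.camera(cam)["frame"][:,:,::-1])
E
python3 look.py g1 wrist
```

```text
5.05 [ 0.5094 -0.2653  0.0551] [-3.1396e+00 -2.5000e-03  1.8119e+00] [-0.5  0.  -0.1] [-0.02  0.03  0.  ] 0.08505736195535889
```

View pics/g1_wrist.png

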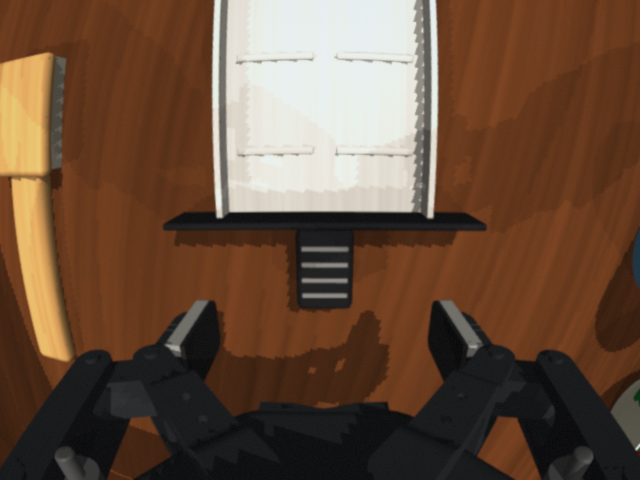

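Call:
arm_command(
  increments=[
    [[2,-4,-15],0],
    [[1,0,-15],0],
    [[0,0,-14],0],
    [[0,0,-5],0],
    [[0,0,0],0],
  ],
)

```text
t: 5.6
ee_pos: [0.5122, -0.2703, 0.0059]
tcp_rot: [-3.14, -0.002, 1.811]
force: [-1.2, 0.0, -0.3]
finger_gap: 0.0855
```

Call:
arm_command(
  increments=[
    [[0,0,0],0],
    [[0,0,0],0],
    [[0,0,0],0],
    [[0,0,0],0],
    [[0,0,0],0],
    [[0,0,0],0],
  ],
  grip=1,
  grip_force=60,
)

```text
t: 6.2
ee_pos: [0.5135, -0.2711, 0.0079]
tcp_rot: [3.141, 0.001, 1.811]
force: [-0.9, -0.0, 5.6]
finger_gap: 0.0268
```

Call:
arm_command(
  increments=[
    [[0,0,5],0],
    [[0,0,10],0],
    [[0,0,10],0],
    [[0,0,5],0],
    [[0,0,0],0],
    [[0,0,0],0],
  ],
)

```text
t: 6.8
ee_pos: [0.5133, -0.271, 0.0375]
tcp_rot: [3.141, 0.0, 1.811]
force: [-0.8, 1.1, -1.5]
finger_gap: 0.0268
```

```bash
python3 look.py g2 wrist side
```

```text
6.8 [ 0.5133 -0.271   0.0375] [3.1414e+00 3.0000e-04 1.8108e+00] [-0.8  1.1 -1.5] [-0.13 -0.02 -0.02] 0.026845158363816873
```

View pics/g2_wrist.png

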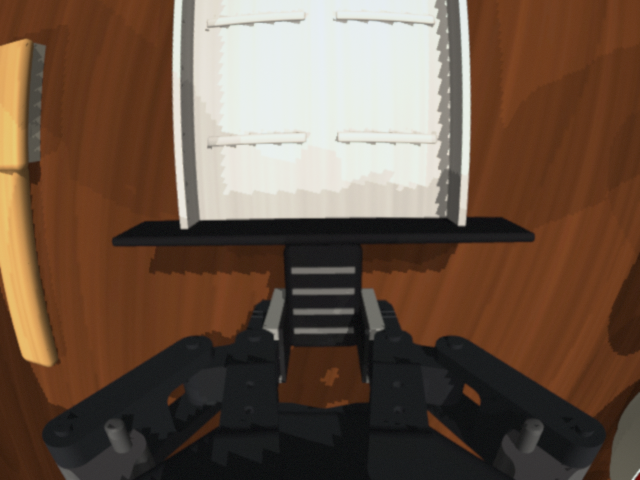

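View pics/g2_side.png

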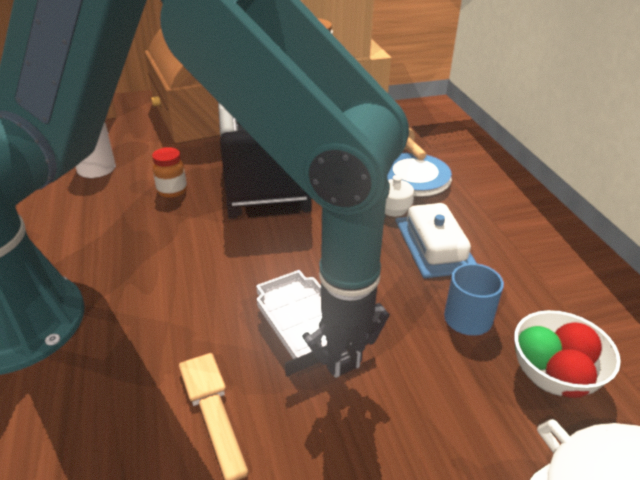

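Run:
```python
from h import *
a=cv2.imread("pics/g2_wrist.png")
cv2.imwrite("pics/z7.png",cv2.resize(a[0:260,100:320],None,fx=3,fy=3)[180:,:])
cv2.imwrite("pics/z8.png",cv2.resize(a[0:260,330:550],None,fx=3,fy=3)[180:,:])
b=cv2.imread("pics/g2_side.png")
cv2.imwrite("pics/z9.png",cv2.resize(b[260:380,250:350],None,fx=5,fy=5,interpolation=cv2.INTER_CUBIC))
```

```text
(no output)
```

View pics/z7.png

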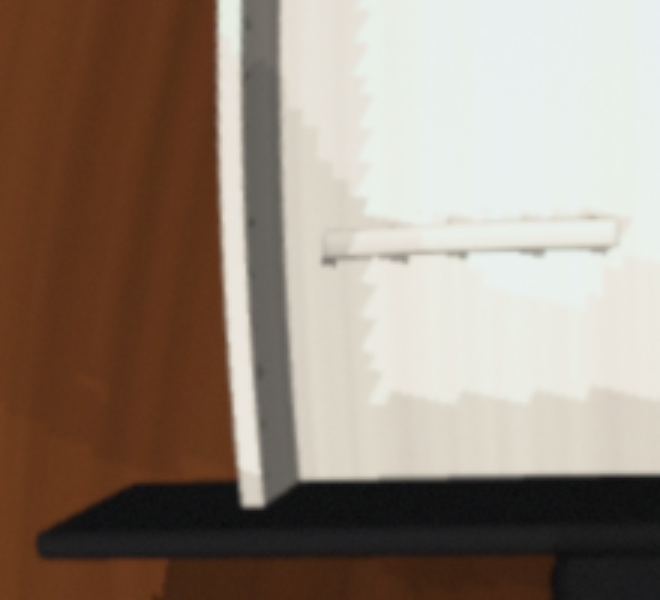

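View pics/z8.png

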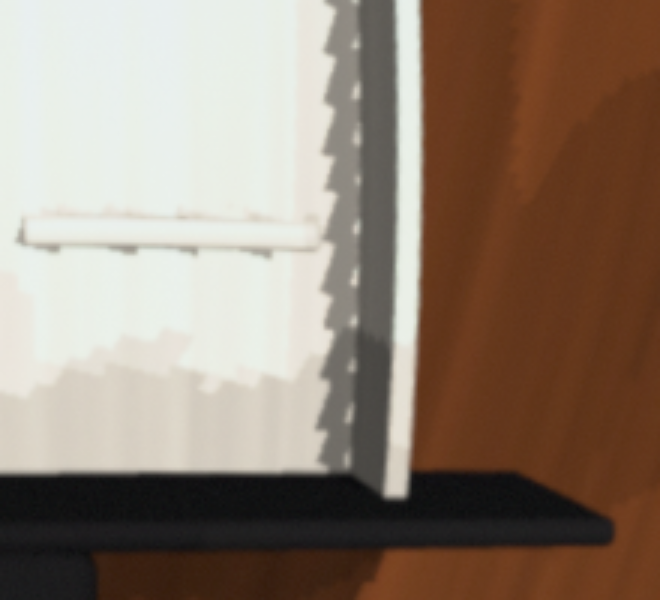

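View pics/z9.png

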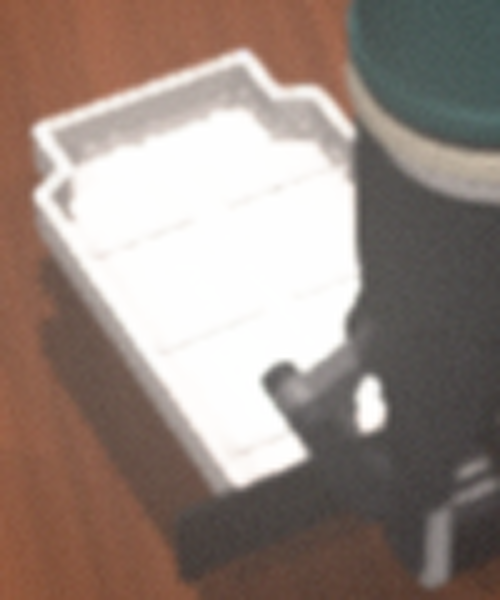

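```bash
cat > t2.py <<'E'
from h import *; import json
from scipy.optimize import least_squares
po=json.load(open("g2.json"))
def W(p,P):
    return np.array(P)/1000@R.from_euler("ZYX",p[3:6]).as_matrix().T+p[:3]
a=lambda u,v:(100+u/3-.33,60+v/3-.33); b=lambda u,v:(330+u/3-.33,60+v/3-.33); c=lambda u,v:(250+u/5-.4,260+v/5-.4-1.2)
ob=[(a(240,507),[0,55,18]),(b(408,497),[0,-55,18]),(a(40,534),[0,81,30]),(b(612,521),[0,-81,30]),(a(40,556),[-4,81,30]),(b(612,543),[-4,-81,30])]
os=[(c(35,130),[185,42,18]),(c(245,52),[185,-42,18]),(c(38,197),[155,55,18]),(c(320,88),[155,-55,18]),(c(180,515),[-4,81,30])]
def f(p):
    r=[(wproj(po,W(p,[P]))[0]-u) for u,P in ob]+[(proj("side",W(p,[P]))[0]-u) for u,P in os]
    return np.concatenate(r)
r=least_squares(f,[.5035,-.2353,.03,1.81,0,0],loss="soft_l1"); p=r.x
print("pos",p[:3].round(4),"yaw,pitch,roll",p[3:].round(4)); print(f(p).reshape(-1,2).round(1).tolist())
T=R.from_euler("xyz",po["r"]).as_matrix(); print("plate in tool",(T.T@(p[:3]-po["p"])).round(4)," dyaw",p[3]-po["r"][2])
E
python3 t2.py
```

```text
pos [ 0.5053 -0.2339  0.028 ] yaw,pitch,roll [1.8213e+00 2.1000e-03 1.5000e-03]
[[2.5, -0.6], [-1.7, -0.4], [-1.5, -0.5], [1.3, -0.8], [0.0, 2.2], [-0.0, 1.9], [0.0, -0.1], [0.5, 0.3], [-0.1, -0.5], [-0.1, 0.5], [0.2, 1.7]]
plate in tool [0.0379 0.001  0.0094]  dyaw 0.010518057825710692
```

Call:
arm_command(
  increments=[
    [[-3,15,0],-0.035],
    [[-5,21,0],-0.036],
    [[-5,22,0],-0.036],
    [[-5,22,0],-0.036],
    [[-5,22,0],-0.036],
    [[-5,22,0],-0.036],
    [[-5,22,0],-0.036],
    [[-5,22,0],-0.036],
    [[-5,22,0],-0.036],
    [[-5,15,-5],-0.033],
    [[0,9,-5],0],
    [[0,0,-2],0],
    [[0,0,0],0],
  ],
)

```text
t: 8.2
ee_pos: [0.4655, -0.0572, 0.0249]
tcp_rot: [-3.141, 0.0, 1.456]
force: [0.3, -0.3, -1.4]
finger_gap: 0.0268
```

```bash
python3 look.py i1 side scene wrist;python3 - <<'E'
import cv2
a=cv2.imread("pics/i1_side.png");cv2.imwrite("pics/z10.png",cv2.resize(a[60:340,180:400],None,fx=2.1,fy=2.1))
a=cv2.imread("pics/i1_scene.png");cv2.imwrite("pics/z11.png",cv2.resize(a[130:290,260:520],None,fx=3,fy=3))
E
```

```text
8.2 [ 0.4655 -0.0572  0.0249] [-3.1413e+00  2.0000e-04  1.4560e+00] [ 0.3 -0.3 -1.4] [-0.24  0.03 -0.  ] 0.02677189768675833
```

View pics/z10.png

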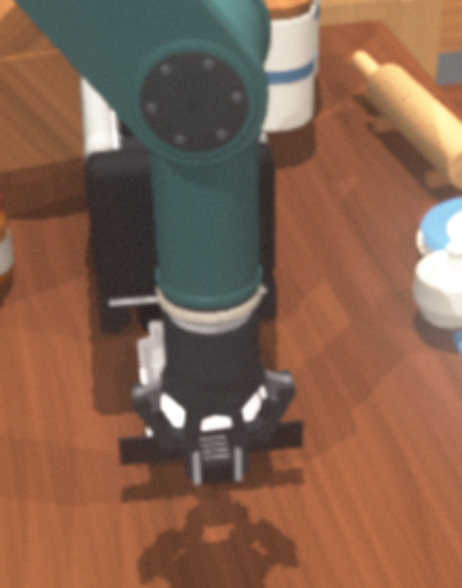

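View pics/z11.png

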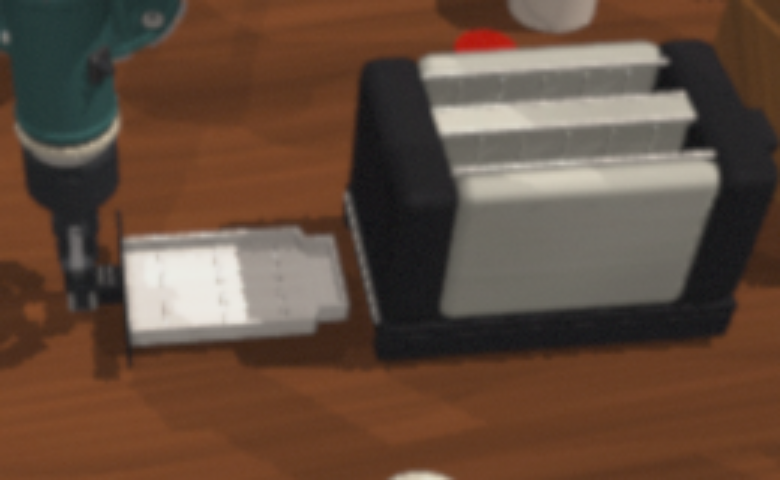

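View pics/i1_wrist.png

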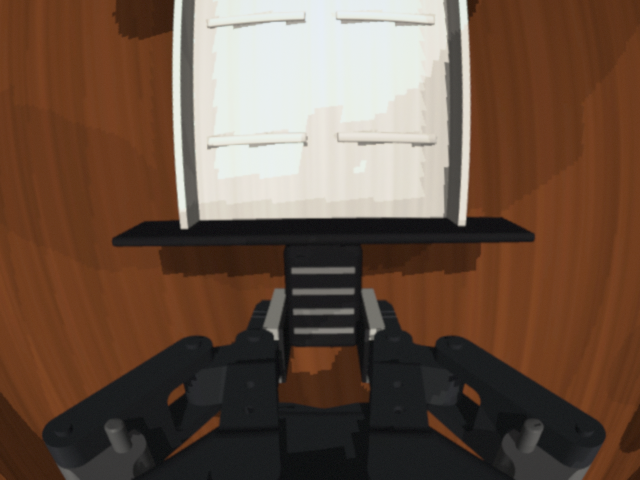

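Call:
arm_command(
  increments=[
    [[0.6,6,0],0],
    [[0.6,6,0],0],
    [[0.6,6,0],0],
    [[0.6,6,0],0],
    [[0.5,4,0],0],
    [[0.4,4,0],0],
    [[0.4,3,0],0],
    [[0,0,0],0],
  ],
)

```text
t: 9.15
ee_pos: [0.4689, -0.0215, 0.0253]
tcp_rot: [-3.141, -0.0, 1.455]
force: [0.6, -0.3, -1.8]
finger_gap: 0.0263
```

Call:
arm_command(
  increments=[
    [[0.3,3,0],0],
    [[0.3,3,0],0],
    [[0,0,0],0],
  ],
)

```text
t: 9.45
ee_pos: [0.4695, -0.0157, 0.0253]
tcp_rot: [-3.141, -0.0, 1.455]
force: [-0.1, 0.1, -2.0]
finger_gap: 0.0267
```

```bash
python3 look.py i2 scene;python3 - <<'E'
import cv2
a=cv2.imread("pics/i2_scene.png");cv2.imwrite("pics/z12.png",cv2.resize(a[160:280,280:480],None,fx=4,fy=4,interpolation=cv2.INTER_CUBIC))
E
```

```text
9.45 [ 0.4695 -0.0157  0.0253] [-3.1415e+00 -1.0000e-04  1.4550e+00] [-0.1  0.1 -2. ] [-0.19  0.03  0.03] 0.026710747405644122
```

View pics/z12.png

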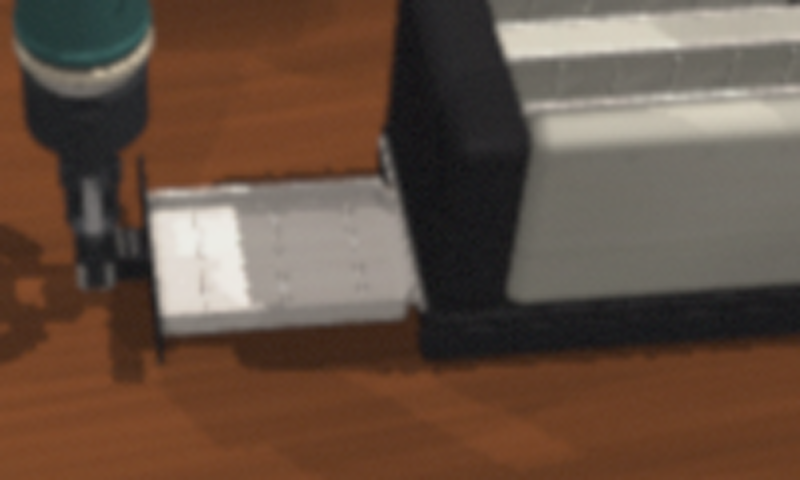

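Call:
arm_command(
  increments=[
    [[0.3,3,0],0],
    [[-1.5,0.15,0],0],
    [[-1.5,0.15,0],0],
    [[0,0,0],0],
  ],
)

```text
t: 9.9
ee_pos: [0.4663, -0.0125, 0.0252]
tcp_rot: [-3.141, -0.0, 1.455]
force: [-0.7, 0.3, -2.0]
finger_gap: 0.0268
```

Call:
arm_command(
  increments=[
    [[-1,0.1,0],0],
    [[-1,0.1,0],0],
    [[0,0,0],0],
  ],
)

```text
t: 10.2
ee_pos: [0.4646, -0.0124, 0.0253]
tcp_rot: [-3.141, -0.0, 1.455]
force: [-0.8, -0.3, -2.7]
finger_gap: 0.0265
```

Call:
arm_command(
  increments=[
    [[-1,0.1,0],0],
    [[-1,0.1,0],0],
    [[0,0,0],0],
  ],
)

```text
t: 10.5
ee_pos: [0.4626, -0.0122, 0.0252]
tcp_rot: [-3.141, -0.0, 1.455]
force: [0.4, -0.8, -1.4]
finger_gap: 0.0266
```

Call:
arm_command(
  increments=[
    [[-1,0.1,0],0],
    [[-1,0.1,0],0],
    [[0,0,0],0],
  ],
)

```text
t: 10.8
ee_pos: [0.4614, -0.0121, 0.0254]
tcp_rot: [3.14, -0.0, 1.454]
force: [1.7, -0.2, -2.5]
finger_gap: 0.0265
```

```bash
python3 look.py p1
```

```text
10.8 [ 0.4614 -0.0121  0.0254] [ 3.1405 -0.      1.4542] [ 1.7 -0.2 -2.5] [-0.34 -0.22 -0.26] 0.026516302566198743
```

Call:
arm_command(
  increments=[
    [[-1,0.1,0],0],
    [[-0.5,0,0],0],
    [[0,0,0],0],
  ],
)

```text
t: 11.1
ee_pos: [0.4604, -0.0122, 0.0255]
tcp_rot: [3.14, -0.0, 1.454]
force: [3.5, -1.3, -2.2]
finger_gap: 0.027
```

```bash
python3 look.py p2
```

```text
11.1 [ 0.4604 -0.0122  0.0255] [ 3.1396 -0.      1.4539] [ 3.5 -1.3 -2.2] [-0.59 -0.51 -0.68] 0.027037691027217394
```

Call:
arm_command(
  increments=[
    [[3,-0.3,0],0],
    [[5,-0.5,0],0],
    [[5,-0.5,0],0],
    [[5,-0.5,0],0],
    [[5,-0.6,0],0],
    [[3,-0.3,0],0],
    [[0,0,0],0],
  ],
)

```text
t: 11.8
ee_pos: [0.486, -0.0147, 0.0252]
tcp_rot: [3.141, 0.0, 1.455]
force: [-0.5, 0.5, -1.0]
finger_gap: 0.0264
```

Call:
arm_command(
  increments=[
    [[1,-0.1,0],0],
    [[1,-0.1,0],0],
    [[0,0,0],0],
  ],
)

```text
t: 12.1
ee_pos: [0.4873, -0.0148, 0.0253]
tcp_rot: [-3.142, -0.0, 1.455]
force: [1.1, -0.1, -1.4]
finger_gap: 0.0267
```

```bash
python3 look.py p3
```

```text
12.1 [ 0.4873 -0.0148  0.0253] [-3.1415 -0.      1.4548] [ 1.1 -0.1 -1.4] [-0.17 -0.02 -0.  ] 0.02672510855596559
```

Call:
arm_command(
  increments=[
    [[1,-0.1,0],0],
    [[1,-0.1,0],0],
    [[0,0,0],0],
  ],
)

```text
t: 12.4
ee_pos: [0.4895, -0.0151, 0.0253]
tcp_rot: [3.141, 0.0, 1.455]
force: [0.2, -0.4, -0.9]
finger_gap: 0.0268
```

```bash
python3 look.py p4
```

```text
12.4 [ 0.4895 -0.0151  0.0253] [3.1414 0.     1.4548] [ 0.2 -0.4 -0.9] [-0.18 -0.    0.1 ] 0.026758961397709263
```

Call:
arm_command(
  increments=[
    [[1,-0.1,0],0],
    [[0.5,-0.1,0],0],
    [[0,0,0],0],
  ],
)

```text
t: 12.7
ee_pos: [0.4909, -0.0152, 0.0253]
tcp_rot: [3.142, 0.0, 1.455]
force: [-0.5, 0.0, -1.9]
finger_gap: 0.0268
```

```bash
python3 look.py p5
```

```text
12.7 [ 0.4909 -0.0152  0.0253] [3.1416 0.     1.4548] [-0.5  0.  -1.9] [-0.2   0.03 -0.04] 0.026761673339952496
```

Call:
arm_command(
  increments=[
    [[1,-0.1,0],0],
    [[0.5,-0.1,0],0],
    [[0,0,0],0],
  ],
)

```text
t: 13.0
ee_pos: [0.4918, -0.0154, 0.0252]
tcp_rot: [-3.14, 0.0, 1.455]
force: [-1.9, -0.3, -1.8]
finger_gap: 0.0267
```

```bash
python3 look.py p6
```

```text
13.0 [ 0.4918 -0.0154  0.0252] [-3.1405e+00  1.0000e-04  1.4553e+00] [-1.9 -0.3 -1.8] [-0.21  0.23  0.25] 0.026675528639511385
```

Call:
arm_command(
  increments=[
    [[-3,0.3,0],0],
    [[-5,0.5,0],0],
    [[-5,0.5,0],0],
    [[-2.8,0.3,0],0],
    [[0,0,0],0],
  ],
)

```text
t: 13.5
ee_pos: [0.4756, -0.0137, 0.0252]
tcp_rot: [-3.141, -0.0, 1.455]
force: [0.1, 0.3, -1.8]
finger_gap: 0.0267
```

```bash
python3 look.py p7 wrist scene
python3 - <<'E'
import cv2
a=cv2.imread("pics/p7_scene.png");cv2.imwrite("pics/z13.png",cv2.resize(a[160:280,280:480],None,fx=4,fy=4,interpolation=cv2.INTER_CUBIC))
import numpy as np
a=cv2.imread("pics/i1_wrist.png");b=cv2.imread("pics/p7_wrist.png")
cv2.imwrite("pics/z14.png",np.vstack([cv2.resize(x[190:260,90:560],None,fx=1.7,fy=3) for x in(a,b)]))
E
```

```text
13.5 [ 0.4756 -0.0137  0.0252] [-3.1407e+00 -1.0000e-04  1.4547e+00] [ 0.1  0.3 -1.8] [-0.22  0.   -0.  ] 0.026657950866243355
```

View pics/z13.png

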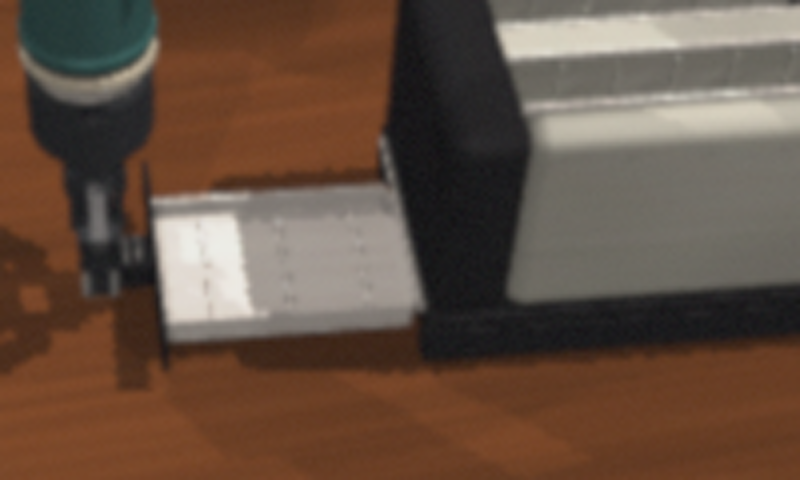

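View pics/z14.png

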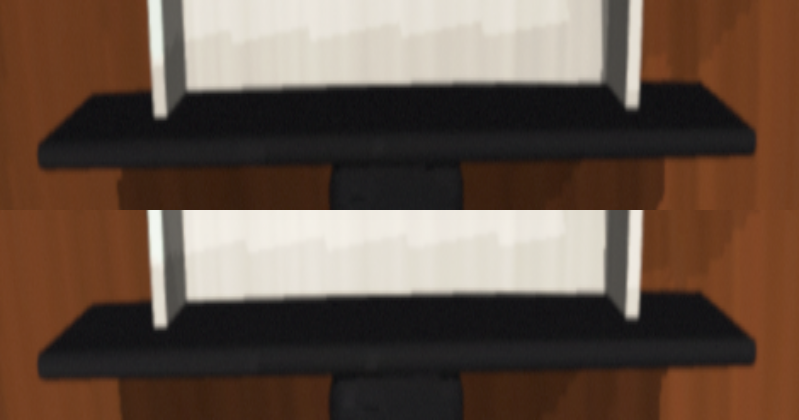

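Call:
arm_command(
  increments=[
    [[1.3,3,0],0],
    [[0.3,3,0],0],
    [[0.3,3,0],0],
    [[0.3,3,0],0],
    [[0,0,0],0],
  ],
)

```text
t: 14.1
ee_pos: [0.4787, -0.0013, 0.0252]
tcp_rot: [-3.141, -0.0, 1.455]
force: [0.3, -0.2, -1.8]
finger_gap: 0.0268
```

```bash
python3 look.py q1
```

```text
14.1 [ 0.4787 -0.0013  0.0252] [-3.1414e+00 -1.0000e-04  1.4554e+00] [ 0.3 -0.2 -1.8] [-0.24  0.06  0.  ] 0.026787182496774475
```

Call:
arm_command(
  increments=[
    [[0.2,1.5,0],0],
    [[0.2,1.5,0],0],
    [[0.2,1.5,0],0],
    [[0,0,0],0],
  ],
)

```text
t: 14.5
ee_pos: [0.4793, 0.0028, 0.0253]
tcp_rot: [-3.141, -0.0, 1.455]
force: [0.2, 0.4, -1.6]
finger_gap: 0.0268
```

```bash
python3 look.py q2
```

```text
14.5 [0.4793 0.0028 0.0253] [-3.1415 -0.      1.4549] [ 0.2  0.4 -1.6] [-0.16 -0.04 -0.05] 0.02679494743007905
```

Call:
arm_command(
  increments=[
    [[0.1,1.5,0],0],
    [[0.2,1.5,0],0],
    [[0.2,1.5,0],0],
    [[0,0,0],0],
  ],
)

```text
t: 14.9
ee_pos: [0.4798, 0.0074, 0.0253]
tcp_rot: [-3.142, -0.0, 1.455]
force: [0.5, -0.7, -2.0]
finger_gap: 0.0266
```

```bash
python3 look.py q3
```

```text
14.9 [0.4798 0.0074 0.0253] [-3.1415 -0.      1.455 ] [ 0.5 -0.7 -2. ] [-0.2   0.03 -0.09] 0.026554290236753302
```

Call:
arm_command(
  increments=[
    [[-0.4,1.5,0],0],
    [[-0.2,1.5,0],0],
    [[0.1,1.5,0],0],
    [[0,0,0],0],
  ],
)

```text
t: 15.3
ee_pos: [0.4793, 0.0119, 0.0253]
tcp_rot: [-3.141, -0.0, 1.455]
force: [0.1, -0.4, -1.1]
finger_gap: 0.0269
```

```bash
python3 look.py q4
```

```text
15.3 [0.4793 0.0119 0.0253] [-3.1414e+00 -1.0000e-04  1.4550e+00] [ 0.1 -0.4 -1.1] [-0.15 -0.   -0.01] 0.026901136651787984
```

Call:
arm_command(
  increments=[
    [[0.2,2,0],0],
    [[0.2,2,0],0],
    [[0.2,2,0],0],
    [[0,0,0],0],
  ],
)

```text
t: 15.7
ee_pos: [0.48, 0.018, 0.0253]
tcp_rot: [-3.142, -0.0, 1.455]
force: [-0.2, 0.5, -2.1]
finger_gap: 0.0267
```

```bash
python3 look.py q5
```

```text
15.7 [0.48   0.018  0.0253] [-3.1416e+00 -1.0000e-04  1.4551e+00] [-0.2  0.5 -2.1] [-0.18  0.02  0.03] 0.02674749968129891
```

Call:
arm_command(
  increments=[
    [[0.3,3,0],0],
    [[0.3,3,0],0],
    [[0.3,3,0],0],
    [[0.4,3,0],0],
    [[0.3,3,0],0],
    [[0,0,0],0],
  ],
)

```text
t: 16.3
ee_pos: [0.4816, 0.0331, 0.0253]
tcp_rot: [-3.142, -0.0, 1.455]
force: [0.1, -0.1, -1.0]
finger_gap: 0.027
```

```bash
python3 look.py q6
```

```text
16.3 [0.4816 0.0331 0.0253] [-3.1416e+00 -1.0000e-04  1.4553e+00] [ 0.1 -0.1 -1. ] [-0.16  0.01 -0.02] 0.026960270706504898
```

Call:
arm_command(
  increments=[
    [[0.3,3,0],0],
    [[0.3,3,0],0],
    [[0.3,3,0],0],
    [[0.4,3,0],0],
    [[0.3,3,0],0],
    [[0,0,0],0],
  ],
)

```text
t: 16.9
ee_pos: [0.4832, 0.0481, 0.0253]
tcp_rot: [-3.142, -0.0, 1.455]
force: [-0.2, -0.2, -1.7]
finger_gap: 0.0269
```

```bash
python3 look.py q7
```

```text
16.9 [0.4832 0.0481 0.0253] [-3.1415e+00 -1.0000e-04  1.4552e+00] [-0.2 -0.2 -1.7] [-0.19  0.    0.02] 0.026882568123698172
```

Sliding freely with no contact force. I'll keep going in small checked steps.

Call:
arm_command(
  increments=[
    [[0.3,3,0],0],
    [[0.3,3,0],0],
    [[0.3,3,0],0],
    [[0.4,3,0],0],
    [[0.3,3,0],0],
    [[0.3,3,0],0],
    [[0,0,0],0],
  ],
)

```text
t: 17.6
ee_pos: [0.485, 0.0661, 0.0253]
tcp_rot: [-3.142, -0.0, 1.455]
force: [0.1, 0.6, -2.0]
finger_gap: 0.027
```

```bash
python3 look.py q8
```

```text
17.6 [0.485  0.0661 0.0253] [-3.1415e+00 -1.0000e-04  1.4552e+00] [ 0.1  0.6 -2. ] [-0.16  0.01  0.03] 0.02697762489907524
```

Call:
arm_command(
  increments=[
    [[0.3,3,0],0],
    [[0.3,3,0],0],
    [[0.3,3,0],0],
    [[0.4,3,0],0],
    [[0.3,3,0],0],
    [[0,0,0],0],
  ],
)

```text
t: 18.2
ee_pos: [0.4866, 0.0811, 0.0253]
tcp_rot: [-3.141, -0.0, 1.455]
force: [0.2, 0.7, -1.4]
finger_gap: 0.0268
```

```bash
python3 look.py q9
```

```text
18.2 [0.4866 0.0811 0.0253] [-3.1415e+00 -1.0000e-04  1.4551e+00] [ 0.2  0.7 -1.4] [-0.21  0.04  0.06] 0.026774007768669325
```

Call:
arm_command(
  increments=[
    [[0.3,3,0],0],
    [[0.3,3,0],0],
    [[0.3,3,0],0],
    [[0.4,3,0],0],
    [[0.3,3,0],0],
    [[0,0,0],0],
  ],
)

```text
t: 18.8
ee_pos: [0.4883, 0.0961, 0.0253]
tcp_rot: [3.142, -0.0, 1.455]
force: [-0.4, 0.7, -1.3]
finger_gap: 0.0268
```

```bash
python3 look.py q10 wrist
```

```text
18.8 [0.4883 0.0961 0.0253] [ 3.1416e+00 -1.0000e-04  1.4552e+00] [-0.4  0.7 -1.3] [-0.12  0.01 -0.05] 0.026789307892406092
```

View pics/q10_wrist.png

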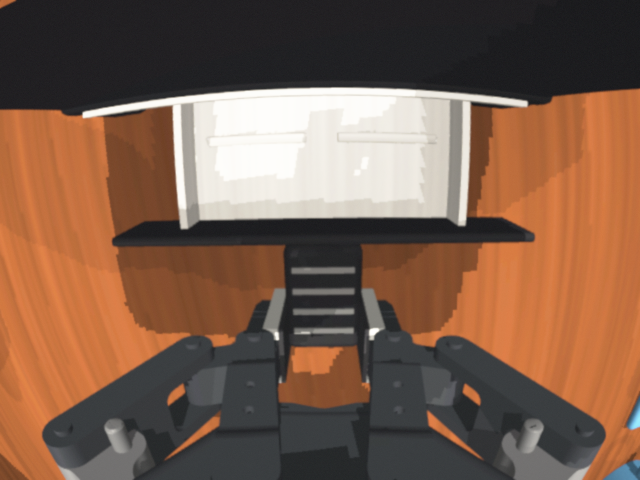

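Run:
```python
from h import *; import json
a=cv2.imread("pics/q10_wrist.png")
cv2.imwrite("pics/z15.png",np.vstack([np.hstack([cv2.resize(a[85:130,x:x+100],None,fx=4,fy=4,interpolation=cv2.INTER_CUBIC) for x in(60,460)]),np.hstack([cv2.resize(a[215:255,x:x+100],None,fx=4,fy=4,interpolation=cv2.INTER_CUBIC) for x in(90,450)])]))
po=json.load(open("q10.json"))
for n,h,l,r in [("strip",.044,(83,114),(527,103)),("plateback",.0475,(113.3,237.7),(534,233.3))]:
    L,Rr=[wunproj(po,u,h)[:2] for u in(l,r)]; d=Rr-L; print(n,L.round(4),Rr.round(4),np.hypot(*d).round(4),"yaw",np.pi/2+np.arctan2(d[1],d[0]),(L+Rr)/2)
```

```text
strip [0.4086 0.1911] [0.5729 0.1739] 0.1652 yaw 1.466311458284886 [0.49074593 0.18251377]
plateback [0.415  0.1421] [0.5727 0.1255] 0.1585 yaw 1.465742367175004 [0.49384692 0.13382028]
```

View pics/z15.png

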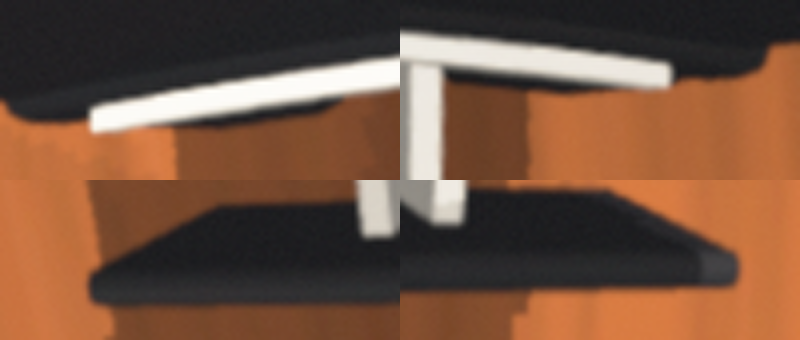

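Call:
arm_command(
  increments=[
    [[0.3,3,0],0],
    [[0.3,3,0],0],
    [[0.3,3,0],0],
    [[0.4,3,0],0],
    [[0.3,3,0],0],
    [[0,0,0],0],
  ],
)

```text
t: 19.45
ee_pos: [0.4899, 0.1111, 0.0253]
tcp_rot: [3.141, -0.0, 1.455]
force: [-0.2, -0.9, -1.5]
finger_gap: 0.0267
```

```bash
python3 look.py r1
```

```text
19.45 [0.4899 0.1111 0.0253] [ 3.1415e+00 -1.0000e-04  1.4553e+00] [-0.2 -0.9 -1.5] [-0.18  0.02 -0.05] 0.02673546538715965
```

Call:
arm_command(
  increments=[
    [[0.3,3,0],0],
    [[0.3,3,0],0],
    [[0.3,3,0],0],
    [[0.4,3,0],0],
    [[0.3,3,0],0],
    [[0,0,0],0],
  ],
)

```text
t: 20.05
ee_pos: [0.4915, 0.1261, 0.0253]
tcp_rot: [3.142, -0.0, 1.455]
force: [0.3, -1.4, -2.1]
finger_gap: 0.0268
```

```bash
python3 look.py r2
```

```text
20.05 [0.4915 0.1261 0.0253] [ 3.1415e+00 -1.0000e-04  1.4552e+00] [ 0.3 -1.4 -2.1] [-0.21  0.   -0.02] 0.02677106881652563
```

Call:
arm_command(
  increments=[
    [[0,0,-1],0],
    [[0,0,-1],0],
    [[0,0,0],0],
  ],
)

```text
t: 20.35
ee_pos: [0.4913, 0.1256, 0.0231]
tcp_rot: [-3.141, 0.0, 1.455]
force: [0.3, -0.1, -2.2]
finger_gap: 0.0265
```

```bash
python3 look.py r3 wrist
```

```text
20.35 [0.4913 0.1256 0.0231] [-3.1412e+00  1.0000e-04  1.4546e+00] [ 0.3 -0.1 -2.2] [-0.17  0.03  0.01] 0.026465623977708436
```

View pics/r3_wrist.png

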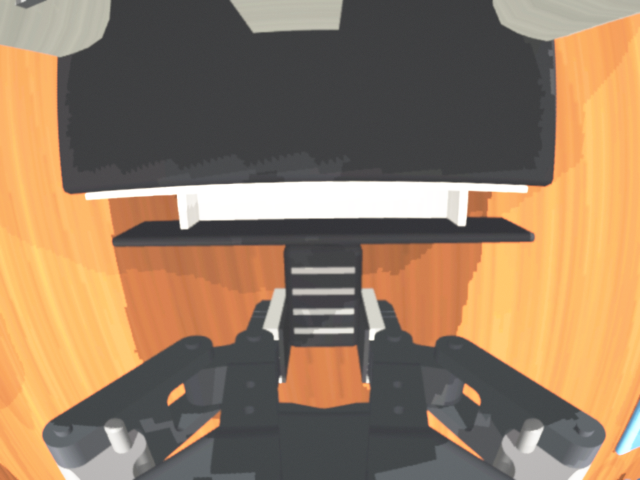

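Call:
arm_command(
  increments=[
    [[0,0,-0.5],0],
    [[0,0,-0.5],0],
    [[0,0,-0.5],0],
    [[0,0,0],0],
  ],
)

```text
t: 20.8
ee_pos: [0.4914, 0.1255, 0.022]
tcp_rot: [3.142, 0.0, 1.455]
force: [-0.0, -2.8, 3.8]
finger_gap: 0.0263
```

Call:
arm_command(
  increments=[
    [[0,0,0],0],
    [[0,0,0],0],
    [[0,0,0],0],
    [[0,0,0],0],
    [[0,0,0],0],
  ],
  grip=0,
)

```text
t: 21.3
ee_pos: [0.4914, 0.1258, 0.0217]
tcp_rot: [-3.141, -0.0, 1.455]
force: [-0.5, -0.8, 0.8]
finger_gap: 0.0857
```

```bash
python3 look.py r4 wrist
```

```text
21.3 [0.4914 0.1258 0.0217] [-3.1415e+00 -1.0000e-04  1.4549e+00] [-0.5 -0.8  0.8] [-0.05 -0.02  0.01] 0.08572348402739445
```

View pics/r4_wrist.png

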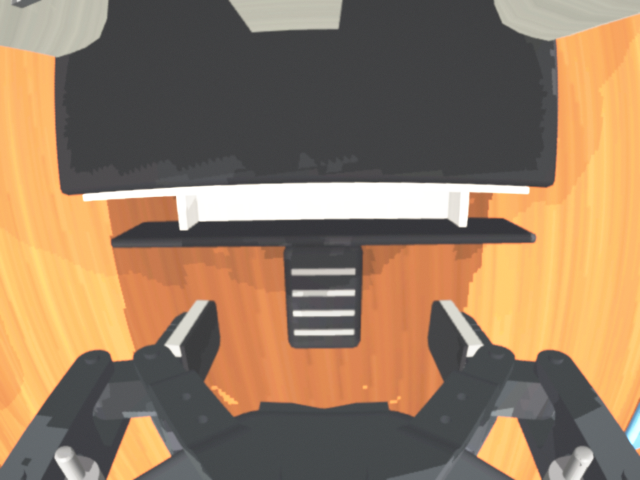

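Call:
arm_command(
  increments=[
    [[-0.5,-5,0],0],
    [[-1.1,-10,0],0],
    [[-1.1,-10,0],0],
    [[-1.1,-10,0],0],
    [[-1.1,-10,0],0],
    [[0,0,0],0],
  ],
)

```text
t: 21.95
ee_pos: [0.4862, 0.0792, 0.0217]
tcp_rot: [-3.141, 0.0, 1.453]
force: [-0.2, 1.2, -0.0]
finger_gap: 0.0853
```

Call:
arm_command(
  increments=[
    [[0,0,0],0],
    [[0,0,0],0],
    [[0,0,0],0],
    [[0,0,0],0],
    [[0,0,0],0],
    [[0,0,0],0],
    [[0,0,0],0],
  ],
  grip=1,
)

```text
t: 22.65
ee_pos: [0.4865, 0.0808, 0.0218]
tcp_rot: [-3.141, -0.0, 1.455]
force: [0.5, 0.1, -0.4]
finger_gap: -0.0002
```

```bash
python3 look.py s1 wrist
```

```text
22.65 [0.4865 0.0808 0.0218] [-3.1415 -0.      1.455 ] [ 0.5  0.1 -0.4] [-0.02 -0.02  0.02] -0.00020834032855502555
```

View pics/s1_wrist.png

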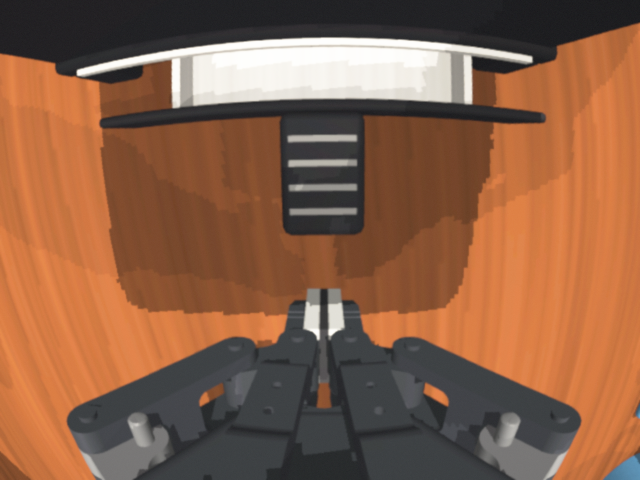

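Call:
arm_command(
  increments=[
    [[0.5,5,0],0],
    [[0.5,5,0],0],
    [[0.5,5,0],0],
    [[0.3,3,0],0],
    [[0.2,2,0],0],
    [[0.2,2,0],0],
    [[0,0,0],0],
  ],
)

```text
t: 23.4
ee_pos: [0.4887, 0.1029, 0.0217]
tcp_rot: [-3.142, -0.0, 1.455]
force: [0.6, -0.2, -0.2]
finger_gap: -0.0002
```

Call:
arm_command(
  increments=[
    [[0.2,2,0],0],
    [[0.2,2,0],0],
    [[0.2,2,0],0],
    [[0,0,0],0],
  ],
)

```text
t: 23.8
ee_pos: [0.4893, 0.1089, 0.0218]
tcp_rot: [-3.141, -0.0, 1.455]
force: [-0.6, -0.6, 0.6]
finger_gap: -0.0
```

Call:
arm_command(
  increments=[
    [[0.2,2,0],0],
    [[0.2,2,0],0],
    [[0.2,2,0],0],
    [[0,0,0],0],
  ],
)

```text
t: 24.2
ee_pos: [0.4899, 0.115, 0.0218]
tcp_rot: [-3.142, -0.0, 1.455]
force: [0.7, 0.1, 1.1]
finger_gap: 0.0001
```

```bash
python3 look.py s2 wrist
```

```text
24.2 [0.4899 0.115  0.0218] [-3.1416e+00 -2.0000e-04  1.4549e+00] [0.7 0.1 1.1] [-0.02  0.04 -0.05] 0.0001493981936774816
```

View pics/s2_wrist.png

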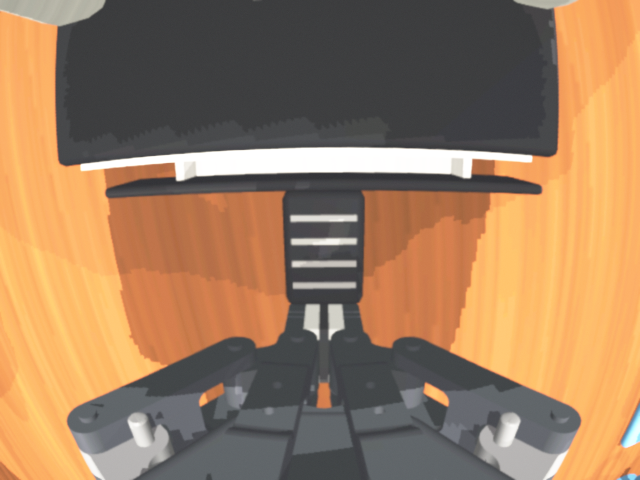

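Call:
arm_command(
  increments=[
    [[0.2,2,0],0],
    [[0.2,2,0],0],
    [[0.1,1,0],0],
    [[0,0,0],0],
  ],
)

```text
t: 24.65
ee_pos: [0.4904, 0.1199, 0.0218]
tcp_rot: [-3.142, -0.0, 1.455]
force: [-0.7, -0.3, 0.4]
finger_gap: -0.0001
```

Call:
arm_command(
  increments=[
    [[0.1,1,0],0],
    [[0.1,1,0],0],
    [[0.1,1,0],0],
    [[0,0,0],0],
  ],
)

```text
t: 25.05
ee_pos: [0.4907, 0.1228, 0.0218]
tcp_rot: [-3.142, -0.0, 1.455]
force: [0.1, -0.3, 0.1]
finger_gap: 0.0
```

```bash
python3 look.py s3 wrist
```

```text
25.05 [0.4907 0.1228 0.0218] [-3.1415e+00 -1.0000e-04  1.4548e+00] [ 0.1 -0.3  0.1] [-0.06  0.09  0.  ] 3.847691399035597e-05
```

View pics/s3_wrist.png

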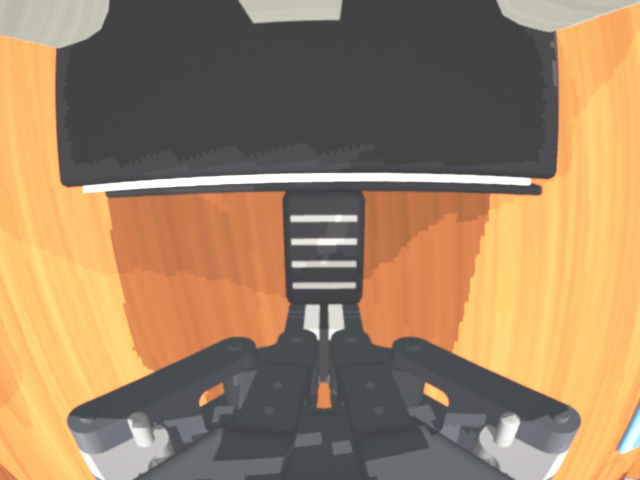

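Call:
arm_command(
  increments=[
    [[0.1,0.7,0],0],
    [[0.1,0.7,0],0],
    [[0,0,0],0],
  ],
)

```text
t: 25.4
ee_pos: [0.4909, 0.1241, 0.0218]
tcp_rot: [-3.141, -0.0, 1.455]
force: [-0.8, 0.2, -0.3]
finger_gap: 0.0001
```

Call:
arm_command(
  increments=[
    [[0.1,0.7,0],0],
    [[0.1,0.7,0],0],
    [[0,0,0],0],
  ],
)

```text
t: 25.7
ee_pos: [0.4913, 0.1252, 0.0218]
tcp_rot: [3.141, 0.001, 1.455]
force: [0.6, -3.2, -0.4]
finger_gap: -0.0001
```

Call:
arm_command(
  increments=[
    [[0.1,0.7,0],0],
    [[0.1,0.7,0],0],
    [[0,0,0],0],
  ],
)

```text
t: 26.0
ee_pos: [0.4913, 0.1253, 0.0217]
tcp_rot: [-3.141, 0.002, 1.456]
force: [0.4, -11.1, 1.1]
finger_gap: 0.0004
```

```bash
python3 look.py s4 wrist side scene
python3 - <<'E'
import cv2,numpy as np
a=cv2.imread("pics/s4_wrist.png");cv2.imwrite("pics/z16.png",np.vstack([cv2.resize(a[160:210,60:325],None,fx=3,fy=3),cv2.resize(a[160:210,310:575],None,fx=3,fy=3)]))
a=cv2.imread("pics/s4_scene.png");cv2.imwrite("pics/z17.png",cv2.resize(a[120:270,310:510],None,fx=4,fy=4,interpolation=cv2.INTER_CUBIC))
E
```

```text
26.0 [0.4913 0.1253 0.0217] [-3.1415e+00  2.5000e-03  1.4562e+00] [  0.4 -11.1   1.1] [-1.89 -0.11  0.  ] 0.000374955136609297
```

View pics/z16.png

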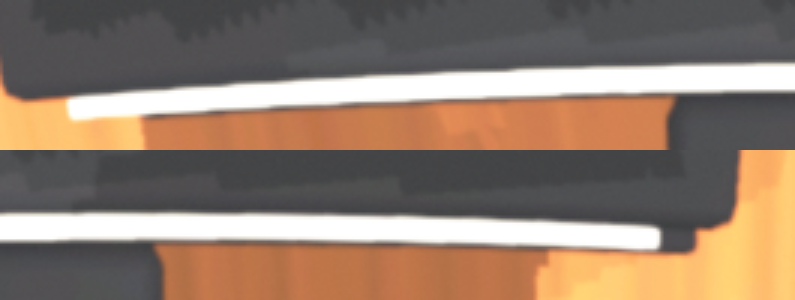

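View pics/z17.png

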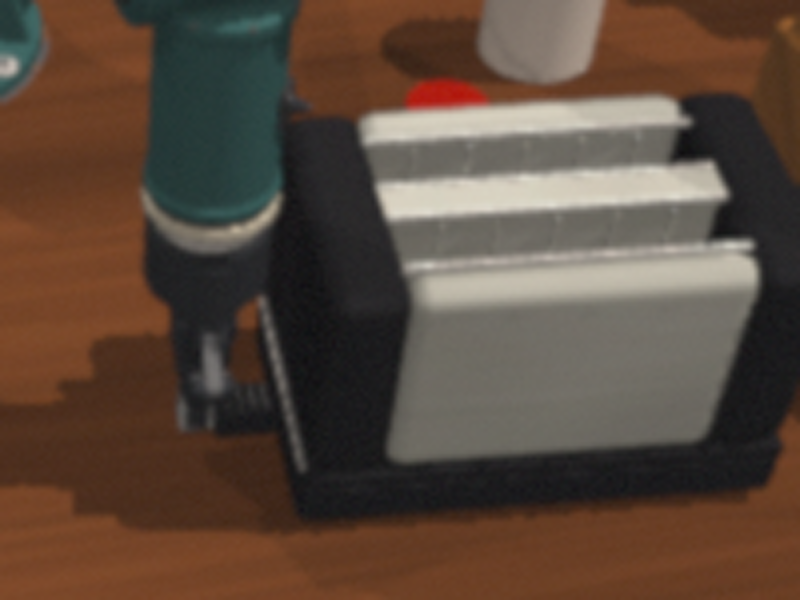

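Call:
arm_command(
  increments=[
    [[-0.3,-3,0],0],
    [[-0.5,-5,0],0],
    [[-1.1,-10,0],0],
    [[-1.6,-15,0],0],
    [[-2.1,-20,0],0],
    [[-2.1,-20,20],0],
    [[-2.1,-20,30],0],
    [[-2.1,-20,40],0],
    [[-1,-10,40],0],
    [[0,0,40],0],
    [[0,0,30],0],
    [[0,0,0],0],
    [[0,0,0],0],
  ],
)

```text
t: 27.45
ee_pos: [0.4785, 0.0036, 0.2222]
tcp_rot: [3.14, -0.0, 1.455]
force: [-0.5, 0.0, -0.3]
finger_gap: 0.0003
```

```bash
python3 look.py e1 wrist side scene
python3 - <<'E'
import cv2,numpy as np
a=cv2.imread("pics/e1_side.png");cv2.imwrite("pics/z18.png",cv2.resize(a[120:260,200:330],None,fx=4.2,fy=4.2,interpolation=cv2.INTER_CUBIC))
a=cv2.imread("pics/e1_scene.png");cv2.imwrite("pics/z19.png",cv2.resize(a[160:260,340:440],None,fx=6,fy=6,interpolation=cv2.INTER_CUBIC))
E
```

```text
27.45 [0.4785 0.0036 0.2222] [ 3.1401e+00 -2.0000e-04  1.4545e+00] [-0.5  0.  -0.3] [ 0.01 -0.05  0.02] 0.0003055807716437144
```

View pics/e1_wrist.png

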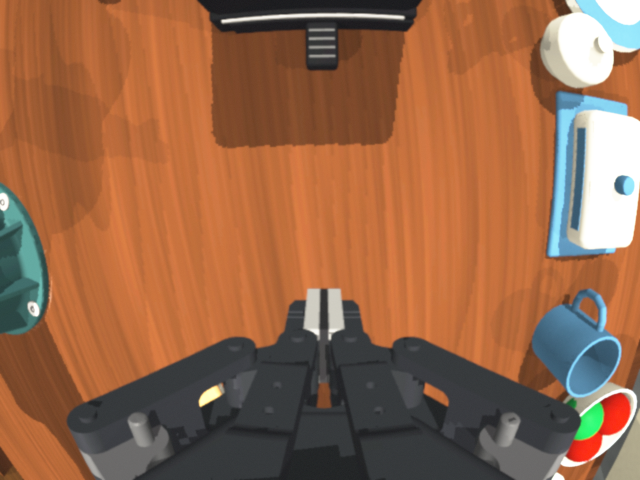

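View pics/z18.png

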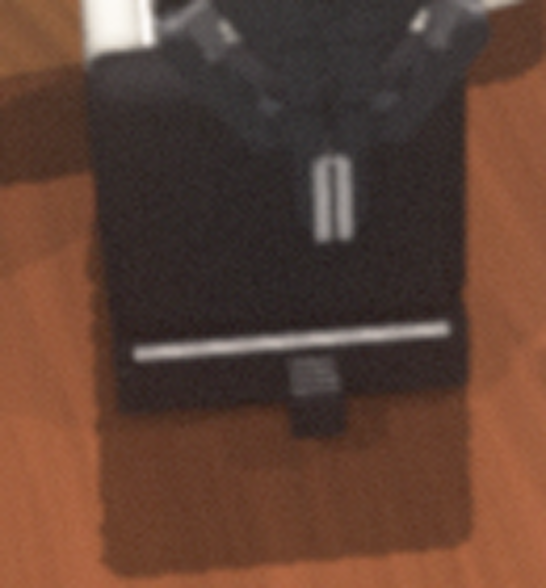

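View pics/z19.png

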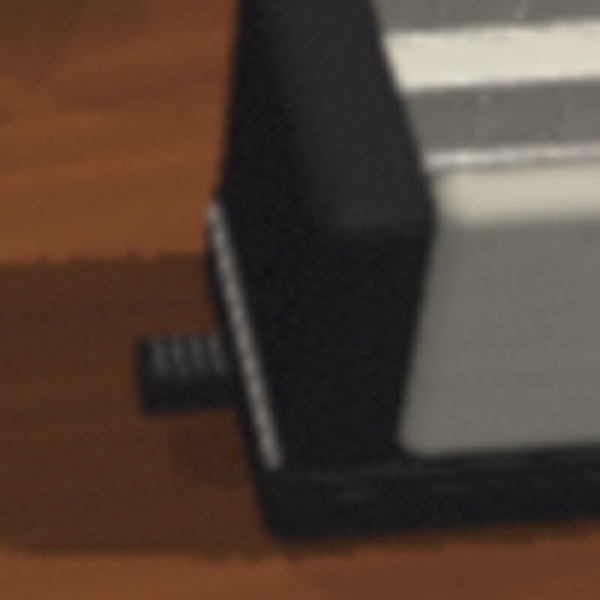

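View pics/e1_scene.png

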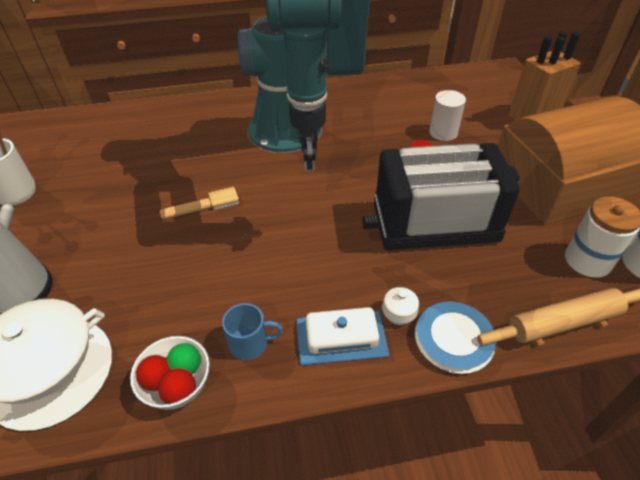

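The tray now shows only its pull at (322,48) under the strip, and the bystanders look unmoved. I'll measure the plate before handing in.

Run:
```python
import cv2,numpy as np
a=cv2.imread("pics/e1_wrist.png");cv2.imwrite("pics/z20.png",cv2.resize(a[0:75,205:425],None,fx=3.6,fy=6,interpolation=cv2.INTER_CUBIC))
```

```text
(no output)
```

View pics/z20.png

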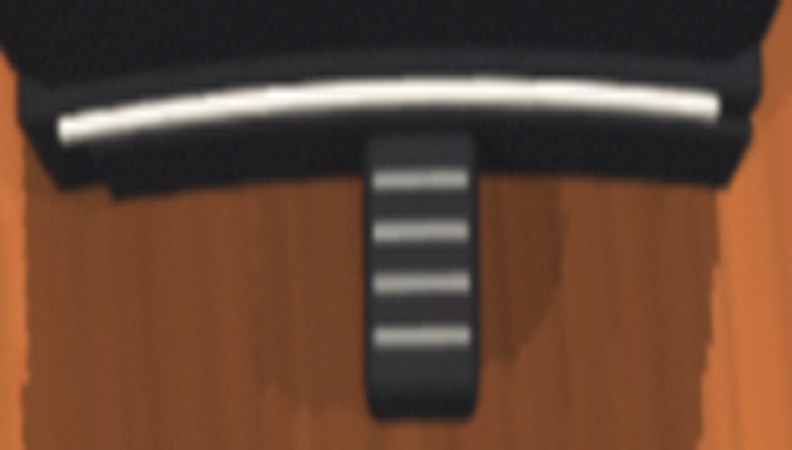

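Run:
```python
from h import *; import json
po=json.load(open("e1.json")); a=lambda u,v:(205+u/3.6-.36,v/6-.4)
u=np.array([np.cos(1.465),np.sin(1.465)]);v=np.array([-u[1],u[0]])
def rep(n,q,z):
    w=wunproj(po,a(*q),z)[:2]; d=w-np.array([.4908,.1845]); print(n,w.round(4),"along",(d@u*1000).round(1),"lat",(d@v*1000).round(1)); return w
rep("strip L",(60,130),.044);rep("strip R",(718,105),.044)
L=rep("plate botfront L",(112,197),.014);r=rep("plate botfront R",(725,186),.014);d=r-L;print(np.hypot(*d),np.pi/2+np.arctan2(d[1],d[0]))
rep("pull rear bottom(z19)",(422,418),.019);rep("pull rear top(z43)",(422,380),.043);rep("foot bot L",(60,190),0)
for n in ["side","scene"]:
    for t in ["jam_jar","mug","butter_dish","sugar_pot","crumb_brush"]: imaging
```

```text
strip L [0.4118 0.1915] along -1.4 lat 79.2
strip R [0.5707 0.1751] along -0.9 lat -80.4
plate botfront L [0.4178 0.1877] along -4.6 lat 72.9
plate botfront R [0.5784 0.1704] along -4.7 lat -88.6
0.16149363365621427 1.4639207252872168
pull rear bottom(z19) [0.4942 0.137 ] along -46.9 lat -8.4
pull rear top(z43) [0.4944 0.1382] along -45.6 lat -8.5
foot bot L [0.4005 0.1967] along 2.6 lat 91.1
```

```bash
python3 -c "
from cell import close_job; print(close_job())"
```

```text
the job is handed in; nothing more can be done
None
```

The crumb tray is back in the toaster, with its front plate flush against the end face, and I let go of it and handed the job in at about 27.5 s. `close_job()` gives no verdict, so what follows rests on my own checks.

**How it went**
- **Grasp:** I gripped the pull near its rear end and lined the tray up with the toaster by camera.
- **Finding the rails:** I put only the tongue into the bay and touched both side rails with a few newtons. The contacts were 29 mm apart, as the sizes given predict, and the rails' centre line lies about 7 mm to the toaster's -y side.
- **Sliding in:** On that line the tray slid in with no noticeable contact force. I lowered it onto the bay floor (about 4 N) and released it some 19 mm before home, because the gripper's body would have hit the toaster.
- **Closing:** I pushed the tray home with the closed fingers behind the pull until it stopped at 11 N, then backed the arm off.

**Last checks** (wrist camera, good to about 1–2 mm)
- **Closure:** The front of the plate measured 4.6 mm out from the end face; 4 mm is fully closed, as the plate is 4 mm thick. Its edges were equal left and right.
- **Alignment:** The tray's angle agreed with the toaster's to about 0.002 rad, and it sits about 8 mm to the -y side of the toaster's centre line, where 15 mm is allowed.
- **Clearance:** The force read zero with the arm clear.
- **Bystanders:** They look unmoved in the pictures, but I judged this by eye and did not measure them again.

No check failed. The only disagreement was a few millimetres between the fixed cameras on the toaster's position, so I used the wrist camera and touch instead.

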